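# Open the ratchet clamp on a plaster mould

## Task

The plaster mould in the bench clamp has set. Press down the release plate on top of the clamp's sliding jaw and, keeping it pressed, push the jaw back along its bar, away from the mould, all the way to the end stop; then let the plate spring up again and take the hand clear. Use only the outside of the fingers, grip and lift nothing, and leave the mould standing where it is and the other things on the bench undisturbed.

Things in the scene. Friction and masses are not known exactly. Their poses are not given: they have to be found in the camera images.
- clamp: Ratchet bar clamp screwed to the bench: plywood base board 380 x 120 x 12 mm carrying a steel bar along its x axis. Origin on the bench top, on the bar's centre line, under the middle of the jaw's run; x points along the bar from the fixed jaw (110 mm tall, its face at x = -165 mm) to the end stop (70 mm tall, x = 142 to 165 mm), z up. The sliding jaw opens towards +x. It cannot be moved.
- jaw (a joint): Position of the sliding jaw along the bar, in m: 0 = nearly touching the mould, 0.115 = against the end stop (fully open). It starts between 0 and 0.035. The ratchet stops it opening (after at most 12 mm of play) unless the release plate is down; once released it slides with about 3 to 4 N and stays where it is left. The head is black plastic, 75 mm along the bar, 60 mm wide, its top 85 mm above the bench.
- release (a joint): Travel of the release plate, in m: 0 = up, 0.009 = fully down (straight down, hard stop). The ratchet is free when it is more than 0.005. It springs up by itself: about 3 N to start, 6 N fully down. At rest it reads 0, or up to 0.004 if the pawl happens to sit on the tip of a tooth.
- button_top (a point): Centre of the top face of the release plate: a bare steel plate 40 mm along the bar and 44 mm across, on top of the sliding jaw, standing 15 mm proud of the head (top 100 mm above the bench when up). It rides with the jaw and sinks with joint release; its axes are those of the clamp.
- wall_face (a point): Point on the face of the upright black wall at the end-stop side of the release plate, to push against: the face looks back at the plate (clamp -x), is 60 mm wide and reaches up to 126 mm above the bench; the wall is 17 mm thick. This point is at half width, 110 mm above the bench, 24 mm towards +x of the plate's centre and 4 mm beyond the plate's edge. Rides with the jaw.
- mould_center (a point): Centre of the two-part white plaster mould, 100 (along the bar) x 80 x 60 mm, 0.7 kg, standing loose on two wooden rests between the jaws, its top 120 mm above the bench. Axes as the clamp's. To be left where it is.
- tape: Bystander: roll of paper tape lying flat, 96 mm across, 25 mm high; origin at the centre of its underside.
- jar: Bystander: closed jar, 64 mm across, 85 mm high; origin at the centre of its underside.
- brush: Bystander: brush lying on the bench along its own x axis; origin on its underside.
Things that resemble listed ones, but are neither listed nor needed, are in the scene too. Leave any yellow look-alike of the part that bears mould_center alone.

How it is judged (in metres and radians):
On the way, in this order (a step that is already met when the one before it is completed fails the run):
1. the release plate is pressed down while the jaw is still near the mould (value of joint release above 0.005 m and value of joint jaw below 0.06 m and contact force between the fingers and clamp above 1 N), for 0.05 s.
2. the jaw is pushed back to the end stop (value of joint jaw above 0.108 m), for 0.1 s.
At the end, for the whole second after the job is handed in: The sliding jaw rests within 7 mm of its end stop, the release plate is up again (less than 4.5 mm down), and the mould stands upright within 12 mm of where it was (value of joint jaw above 0.108 m and value of joint release below 0.0045 m and velocity of joint jaw between -0.005 and 0.005 m/s and distance of mould_center from where it was at the start of the episode below 0.012 m and angle between mould_center's own z axis and vertical below 0.1 rad); the robot touches nothing.
It fails at once if the mould is shifted by more than 12 mm, lifted or tipped (distance of mould_center from where it was at the start of the episode above 0.012 m or angle between mould_center's own z axis and vertical above 0.15 rad).
It fails at once if the tape, jar or brush is moved by more than 30 mm (distance of any of tape, jar, brush from where it was at the start of the episode above 0.03 m).
It also fails if it takes over 35 s, if anything falls off the work surface, if the arm or the gripper's body presses on something with over 40 N, if the wrist force passes 120 N, or if a joint passes its speed limit or range.

## Robot

A 7-joint arm with a two-finger parallel gripper is mounted at the origin on the work surface. World frame = base frame: x ahead of the robot, y to its left, z up, the work surface at z = 0. Lengths are in m, angles in degrees, forces in N, time in s.
With the tool pointing down it reaches from about 0.4 to 0.925 m from the base axis. Payload 5.6 kg.
Tool frame: the origin (TCP) lies midway between the tips of the shut fingers; the grasp point (between the pads) lies 19 mm behind it; z points along the fingers, y is the line along which they close (so a half turn about z gives the same grasp; the last joint's range is limited). The gripper opens to 85 mm and grips with 20 to 120 N. Pads are 22 mm wide; open, the fingers measure 114 mm over their backs; the gripper's body (76 mm by 85 mm) begins 54 mm behind the grasp point. The pads swing forward as they close: fully open they stand 13 mm farther back than shut.
Start: joints at [71.505, 26.786, -0.665, 91.828, 0.344, 61.387, -3.226], TCP at [0.179, -0.625, 0.197] pointing down, gripper open.
Joint ranges: [-144.91, 144.91], [-17.63, 115.5], [-89.93, 88.59], [15.96, 139.68], [-74.01, 254.01], [8.47, 105.57], [-167.45, 167.45]. Speed limits (degrees/s): [147.25, 147.25, 180, 180, 180, 180, 180].

## Interface

Orientations are given as a 3x3 rotation matrix whose columns are the frame's x, y, z axes.
In Python, from station import * gives the robot as it stands.
- The arm moves only by the tool send_rows, never from a script. Its argument "rows" is text: rows parted by semicolons, each of 7 numbers parted by spaces: the turn, a rotation vector about the tool's x, y, z in degrees, then the shift along the tool's x, y, z in m, then the opening, from 0 (shut) to 1 (fully open). A call has 1 to 10 rows; each row is the pose to reach, as a shift and turn from the pose commanded when the call began, along the tool's axes at that moment; what a row does not reach only later rows make up. A row lasts 1/8 s, in which the tool goes at most 62.5 mm and 10.7 degrees, less where a joint would pass 70% of its speed; a pose out of reach is approached as far as the arm can. A call with a gripper value outside its range is refused whole. The fingers move at their own pace and stop on an object; "newtons" is the grip in N (left out, the last holds). Time passes only in rows, so rows that repeat a pose let the fingers close. It gives the time, the measured TCP pose, the force, the opening and the grip force at its end, in the units of the state.
- observe(): the state, without advancing time (a new reading comes with each control period).
- read_camera(name): name is "scene" or "top" or "wrist"; returns the picture (480x640x3 uint8, blue, green, red); there is no depth.
- get_calibration(name): a dict with "intrinsics" (3x3 intrinsics, pixels), "extrinsics" (4x4, takes a point from world to camera coordinates); the wrist camera has in their place "T_tool_cam" (4x4, takes a point from camera to tool coordinates, whose origin is the TCP and whose axes are the flange's). Camera axes: x right, y down, z forward; pixel columns grow to the right and rows downward; lengths in m; the calibration is good to about 2 mm. A picture is of the moment at which its call begins: read the wrist's pose just before it. get_calibration takes no time and is no camera call.
- hand_in(): hands the job in; it is judged then, once.
The state is a dict: "clock": time; "q": joint angles; "joint_velocities": joint speeds; "tau": joint torques, N m; "eef_pos": TCP position; "eef_rot": TCP orientation; "ft_force": force on the tool from outside, world axes, zero at the start; "torque": the same for the moment, N m; "gripper_width": opening from 0.0 (shut) to 1.0 (fully open); "grasp_force": force on a finger pad.
Only numpy, scipy, OpenCV 4.12 (cv2) and the standard library are available. Lean on these libraries where they do the work, as an engineer would, in place of code of your own. Each camera call takes 0.05 s, during which the arm holds its last target. There are 200 camera calls.

## Working session

There is one attempt and no reset: what is moved stays moved. The work goes in short steps, Python scripts to look and compute and a tool call to move; the robot and the scene stay as the last step left them, time stands still between calls to the robot, and variables do not carry over. Pictures are saved under pics/ and viewed, at most 10 in all, crops included, and the job is handed in when it is done.

Besides the shell and the picture viewer there is one more tool, called as a command line: name --argument value ..., lists and objects as JSON in quotes. send_rows: Moves the arm, as the interface text tells. Its arguments: {"type":"object","properties":{"rows":{"type":"string"},"newtons":{"type":"number"}},"required":["rows"]}

```bash
mkdir -p pics; python3 - <<'E'
from station import *
import cv2
for n in("scene","top"):
    cv2.imwrite(f"pics/{n}1.png",read_camera(n))
    c=get_calibration(n);print(n,c["intrinsics"],c["extrinsics"])
s=observe();print(s["clock"],s["eef_pos"],s["eef_rot"],s["ft_force"])
E
```

```text
scene [[618.56303509   0.         316.59721502]
 [  0.         618.56303509 225.61741667]
 [  0.           0.           1.        ]] [[ 0.25513225  0.9668988   0.00377506 -0.03111818]
 [ 0.79066404 -0.20637928 -0.57641822 -0.40308813]
 [-0.55655899  0.15004768 -0.81714612  1.38997836]
 [ 0.          0.          0.          1.        ]]
top [[577.42797079   0.         319.49274301]
 [  0.         577.42797079 245.00107316]
 [  0.           0.           1.        ]] [[ 1.34474897e-03 -9.99925599e-01 -1.21238885e-02 -1.03546140e-01]
 [-9.95134291e-01 -1.43676708e-04 -9.85277778e-02  5.55786443e-01]
 [ 9.85187053e-02  1.21973923e-02 -9.95060445e-01  1.06991711e+00]
 [ 0.00000000e+00  0.00000000e+00  0.00000000e+00  1.00000000e+00]]
0.1 [ 0.17928531 -0.62420628  0.19592656] [[ 9.61140438e-01  2.76059369e-01 -5.32372633e-04]
 [ 2.76059867e-01 -9.61139255e-01  1.51063013e-03]
 [-9.46606356e-05 -1.59889442e-03 -9.99998717e-01]] [-0.13444409 -0.52815247  1.23797227]
```

View pics/top1.png

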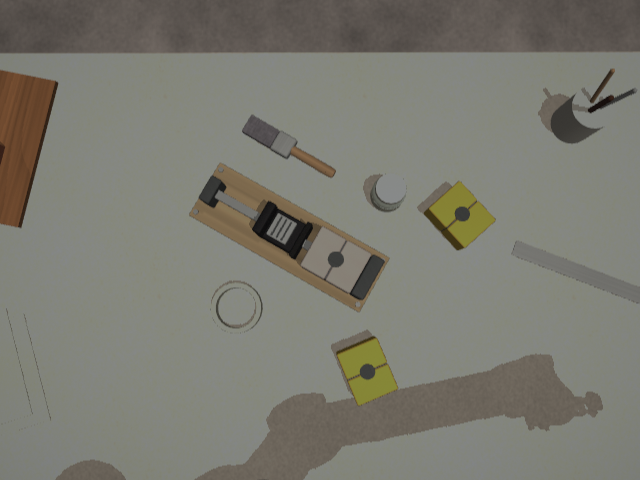

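View pics/scene1.png

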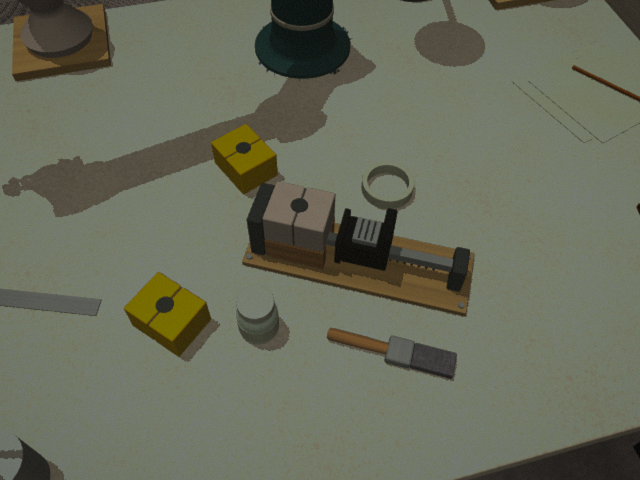

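The top view shows the clamp with board corners near (221,163), (389,261), (361,310) and (190,213), and the plate near (282,229). The scene view shows the plate at (367,232), with the wall to its right at (391,222). I'll enlarge both.

```bash
python3 - <<'E'
import cv2,numpy as np
a=cv2.imread("pics/top1.png")[150:320,180:400];b=cv2.imread("pics/scene1.png")[195:285,320:480]
cv2.imwrite("pics/topc.png",cv2.convertScaleAbs(cv2.resize(a,(770,595),interpolation=cv2.INTER_CUBIC),alpha=1.6))
cv2.imwrite("pics/scenec.png",cv2.convertScaleAbs(cv2.resize(b,(800,450),interpolation=cv2.INTER_CUBIC),alpha=1.6))
E
```

```text
(no output)
```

View pics/topc.png

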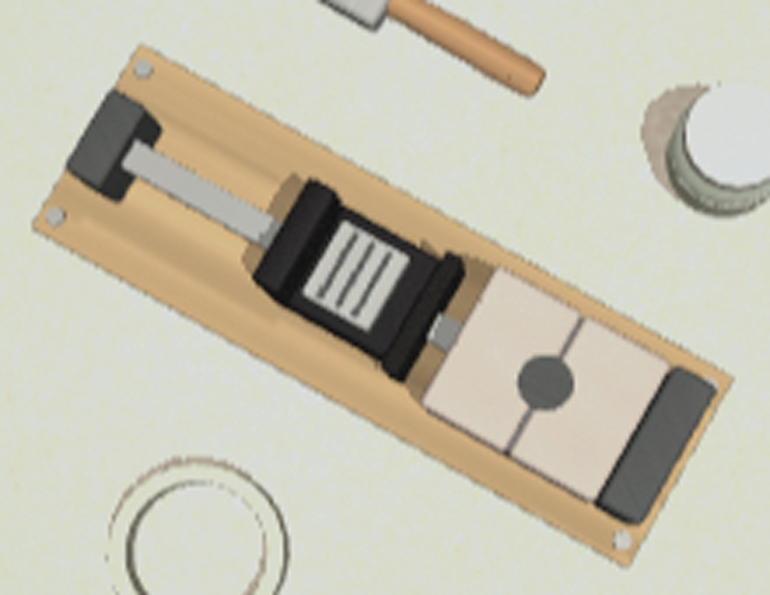

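View pics/scenec.png

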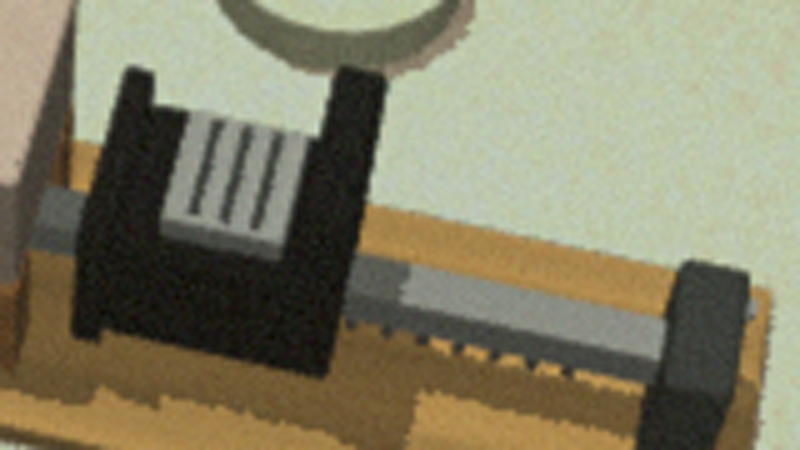

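Readings from the enlarged crops. In the top crop, the board corners are (140,45), (733,378), (628,567) and (33,228), and the plate corners are (343,220), (411,250), (370,333) and (303,297). In the scene crop, the plate corners are (193,112), (313,135), (283,248) and (162,222).

```bash
cat > h.py <<'E'
import numpy as np
from station import *
def ray(n,uv,z):
    c=get_calibration(n);K=c["intrinsics"];E=np.array(c["extrinsics"]);R,t=E[:3,:3],E[:3,3]
    o=-R.T@t;d=R.T@np.linalg.solve(K,np.r_[uv,1.]);return o+d*(z-o[2])/d[2]
E
python3 - <<'E'
from h import *
tc=lambda p:np.array(p)/3.5+[180,150]-.36
sc=lambda p:np.array(p)/5+[320,195]-.4
B=np.array([ray("top",tc(p),.012) for p in[(140,45),(733,378),(628,567),(33,228)]])
c=B.mean(0);ux=(B[0]+B[3]-B[1]-B[2])[:2];L=np.linalg.norm(ux)/2;ux/=2*L
print("board",c,"L",L,"W",np.linalg.norm(B[0]-B[3]),"ang",np.degrees(np.arctan2(ux[1],ux[0])))
uy=np.array([-ux[1],ux[0]])
def loc(p):return np.array([(p-c)[:2]@ux,(p-c)[:2]@uy])
for z in(.1,.096):
  for n,f,P in(("top",tc,[(343,220),(411,250),(370,333),(303,297)]),("scene",sc,[(193,112),(313,135),(283,248),(162,222)])):
    Q=np.array([ray(n,f(p),z) for p in P]);m=Q.mean(0);print(z,n,m,loc(m),[np.linalg.norm(Q[i]-Q[i-1]).round(4) for i in range(4)])
for p in[(499,266),(667,357),(593,503),(424,405)]:print("mould",loc(ray("top",tc(p),.12)))
for p in[(315,180),(253,280)]:print("wall",loc(ray("top",tc(p),.126)))
for p in[(462,260),(405,380)]:print("wall2",loc(ray("top",tc(p),.115)))
print(observe()["q"])
E
```

```text
board [ 0.57468571 -0.04297824  0.012     ] L 0.3780344379645285 W 0.11827381703550391 ang 60.45758023102579
0.1 top [ 0.57866149 -0.0365353   0.1       ] [ 0.00756563 -0.00028209] [np.float64(0.0443), np.float64(0.038), np.float64(0.0471), np.float64(0.0388)]
0.1 scene [ 0.58189836 -0.03902949  0.1       ] [ 0.00699169 -0.00432794] [np.float64(0.0441), np.float64(0.0391), np.float64(0.0449), np.float64(0.0386)]
0.096 top [ 0.57917556 -0.0362211   0.096     ] [ 0.00809245 -0.0005744 ] [np.float64(0.0444), np.float64(0.0382), np.float64(0.0473), np.float64(0.039)]
0.096 scene [ 0.57931815 -0.03792129  0.096     ] [ 0.00668361 -0.00153676] [np.float64(0.0443), np.float64(0.0393), np.float64(0.0452), np.float64(0.0388)]
mould [-0.05451928 -0.0376362 ]
mould [-0.14935411 -0.03913   ]
mould [-0.15280854  0.04179144]
mould [-0.05647276  0.04095203]
wall [ 0.04602812 -0.02935802]
wall [0.04762916 0.02917323]
wall2 [-0.0365422  -0.03169931]
wall2 [-0.04169388  0.03464028]
[71.50450295 26.83157073 -0.66331599 91.87565301  0.34164184 61.3865211
 -3.22631619]
```

The plate centre is at world (0.579, -0.037) and the clamp's x axis points at 60.5°. The board size, plate size and wall face all agree with the given dimensions. I'll move above the plate with the fingers shut and tool x along the bar.

send_rows --rows "0 0 -5 0.055 -0.046 0.003 0;0 0 -10 0.11 -0.091 0.006 0;0 0 -15 0.165 -0.137 0.009 0;0 0 -20 0.22 -0.183 0.012 0;0 0 -25 0.275 -0.228 0.015 0;0 0 -30 0.33 -0.274 0.018 0;0 0 -35 0.385 -0.32 0.02 0;0 0 -40 0.44 -0.365 0.022 0;0 0 -44.4 0.495 -0.411 0.024 0;0 0 -44.4 0.5485 -0.4565 0.026 0" --newtons 40

```text
clock: 1.35
eef_pos: [0.5316, -0.1069, 0.1731]
eef_rot: [[0.493, 0.87, -0.0], [0.87, -0.493, -0.0], [-0.0, -0.0, -1.0]]
ft_force: [1.2, -0.3, -0.6]
gripper_width: 0.002
grasp_force: 0.0
```

send_rows --rows "0 0 0 0 0 0 0;0 0 0 0 0 0 0;0 0 0 0 0 0 0"

```text
clock: 1.72
eef_pos: [0.53, -0.1103, 0.1731]
eef_rot: [[0.496, 0.868, -0.001], [0.868, -0.496, -0.001], [-0.001, -0.0, -1.0]]
ft_force: [0.3, 0.8, 0.1]
gripper_width: 0.001
grasp_force: 0.0
```

```bash
python3 - <<'E'
from h import *
import cv2
s=observe();print(s["clock"],s["eef_pos"],s["eef_rot"],s["ft_force"],s["gripper_width"])
p=np.array(s["eef_pos"])
a=np.radians(60.46);ux=np.array([np.cos(a),np.sin(a)]);uy=np.array([-ux[1],ux[0]])
d=p[:2]-[.579,-.037];print("rel plate",d@ux,d@uy)
im=read_camera("wrist");cv2.imwrite("pics/w1.png",cv2.convertScaleAbs(im,alpha=1.5))
c=get_calibration("wrist");T=np.array(c["T_tool_cam"]);print(T,c["intrinsics"])
E
```

```text
1.725 [ 0.52997036 -0.11025312  0.17308402] [[ 4.95984314e-01  8.68330940e-01 -9.68814474e-04]
 [ 8.68330796e-01 -4.95985015e-01 -7.02043491e-04]
 [-1.09012355e-03 -4.93048885e-04 -9.99999284e-01]] [0.31926976 0.82694789 0.07272276] 0.001130482163042814
rel plate -0.08790420421785819 0.006540300487694184
[[ 2.12038989e-04 -9.64871060e-01 -2.62723795e-01  6.77131822e-02]
 [ 9.99999780e-01  3.69816605e-04 -5.51097389e-04 -2.89744978e-04]
 [ 6.28897544e-04 -2.62723620e-01  9.64870926e-01 -1.75915393e-01]
 [ 0.00000000e+00  0.00000000e+00  0.00000000e+00  1.00000000e+00]] [[382.34046622   0.         317.39699385]
 [  0.         382.34046622 236.81459915]
 [  0.           0.           1.        ]]
```

View pics/w1.png

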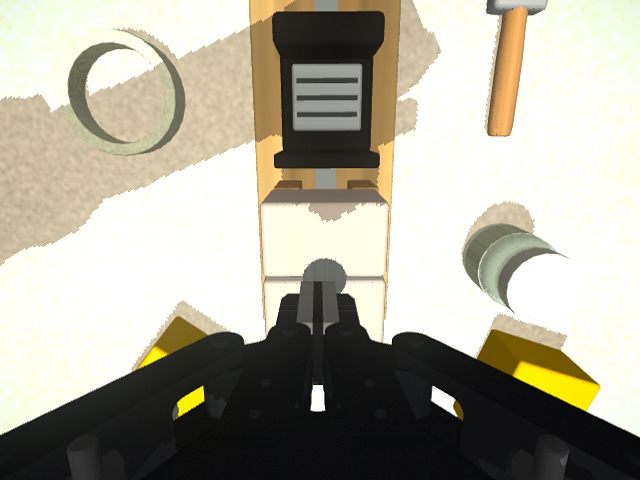

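The wrist view shows the plate ahead with corners near (292,65), (361,65), (362,130) and (294,131). The wall face's top edge is near row 57, and the fingers are still above the mould. I'll refine the plate position from here.

```bash
python3 - <<'E'
from h import *
s=observe();c=get_calibration("wrist");T=np.array(c["T_tool_cam"]);K=c["intrinsics"]
R=np.array(s["eef_rot"]);p=np.array(s["eef_pos"])
def w(uv,z):
    o=R@T[:3,3]+p;d=R@T[:3,:3]@np.linalg.solve(K,np.r_[uv,1.]);return o+d*(z-o[2])/d[2]
for z in(.1,.097):
    Q=np.array([w(q,z) for q in[(292,65),(361,65),(362,130),(294,131)]]);m=Q.mean(0)
    print(z,m,[np.linalg.norm(Q[i]-Q[i-1]).round(4) for i in range(4)],"tool shift",R.T@(m-p))
B=[w(q,.012) for q in[(251,60),(263,300),(400,60),(388,250)]]
for a,b in(0,1),(2,3):d=B[a]-B[b];print("edge ang",np.degrees(np.arctan2(d[1],d[0])))
e=Q[0]+Q[1]-Q[2]-Q[3];print(np.degrees(np.arctan2(e[1],e[0])))
E
```

```text
0.1 [ 0.57860348 -0.03663146  0.1       ] [np.float64(0.0383), np.float64(0.0415), np.float64(0.0377), np.float64(0.0427)] tool shift [0.08803007 0.00560952 0.07314946]
0.097 [ 0.5787848 -0.0364563  0.097    ] [np.float64(0.0387), np.float64(0.042), np.float64(0.0381), np.float64(0.0432)] tool shift [0.08827477 0.00568057 0.07614923]
edge ang 60.76485074271705
edge ang 59.605826943440206
62.04402278860447
```

send_rows --rows "0 0 0 0.045 0.003 0 0;0 0 0 0.091 0.0055 0 0;0 0 0 0.091 0.0055 0.02 0;0 0 0 0.091 0.0055 0.04 0;0 0 0 0.091 0.0055 0.058 0;0 0 0 0.091 0.0055 0.058 0;0 0 0 0.091 0.0055 0.058 0"

```text
clock: 2.65
eef_pos: [0.581, -0.0324, 0.1159]
eef_rot: [[0.494, 0.869, 0.001], [0.869, -0.494, -0.0], [0.0, 0.001, -1.0]]
ft_force: [0.1, -0.4, 0.4]
gripper_width: 0.003
grasp_force: 0.0
```

send_rows --rows "0 0 0 0 0 0.006 0;0 0 0 0 0 0.012 0;0 0 0 0 0 0.016 0;0 0 0 0 0 0.019 0;0 0 0 0 0 0.022 0;0 0 0 0 0 0.024 0;0 0 0 0 0 0.024 0"

```text
clock: 3.52
eef_pos: [0.5805, -0.032, 0.0912]
eef_rot: [[0.494, 0.87, -0.0], [0.87, -0.494, -0.0], [-0.0, -0.0, -1.0]]
ft_force: [0.5, 0.5, -0.4]
gripper_width: 0.003
grasp_force: 0.0
```

No force at z = 0.091, although the plate should be under the fingertips, so I'll look before going on.

```bash
python3 - <<'E'
from h import *
import cv2
a=cv2.convertScaleAbs(read_camera("wrist"),alpha=1.6)[150:450,150:500]
b=cv2.convertScaleAbs(read_camera("scene")[180:290,310:480],alpha=1.6)
b=cv2.resize(b,(464,300),interpolation=cv2.INTER_CUBIC)
cv2.imwrite("pics/c1.png",cv2.resize(np.hstack([a,b]),(800,295)));s=observe();print(s["ft_force"],s["tau"])
E
```

```text
[-0.2388208   0.35887319 -0.81629673] [-2.43016540e-03 -4.93809378e+01 -5.28676629e+00 -2.04294205e+01
  1.01297937e-02  3.02546781e-03 -3.84837349e-04]
```

View pics/c1.png

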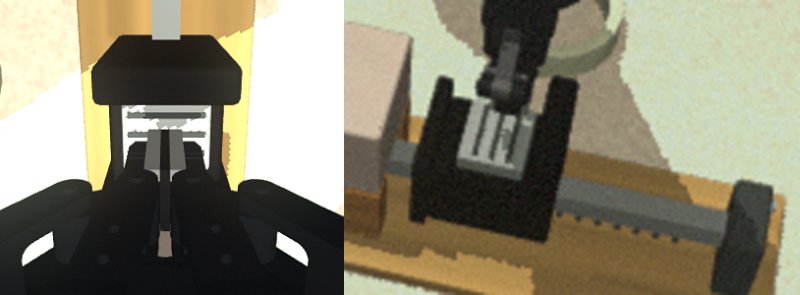

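The fingertips are over the plate and seem to be just above or only touching it. I'll go down in small steps and watch the force.

send_rows --rows "0 0 0 0 0 0.001 0;0 0 0 0 0 0.002 0;0 0 0 0 0 0.002 0"

```text
clock: 4.0
eef_pos: [0.5805, -0.032, 0.0893]
eef_rot: [[0.494, 0.87, -0.0], [0.87, -0.494, -0.0], [-0.0, -0.0, -1.0]]
ft_force: [-0.8, -0.5, 0.5]
gripper_width: -0.003
grasp_force: 0.0
```

send_rows --rows "0 0 0 0 0 0.001 0;0 0 0 0 0 0.002 0;0 0 0 0 0 0.002 0"

```text
clock: 4.38
eef_pos: [0.5805, -0.032, 0.0872]
eef_rot: [[0.494, 0.87, -0.0], [0.87, -0.494, -0.0], [-0.0, -0.0, -1.0]]
ft_force: [-0.3, -0.2, 0.2]
gripper_width: -0.002
grasp_force: 0.0
```

send_rows --rows "0 0 0 0 0 0.001 0;0 0 0 0 0 0.002 0;0 0 0 0 0 0.002 0"

```text
clock: 4.75
eef_pos: [0.5805, -0.032, 0.0852]
eef_rot: [[0.494, 0.87, -0.0], [0.87, -0.494, -0.0], [-0.0, -0.0, -1.0]]
ft_force: [-0.1, 0.2, -0.4]
gripper_width: -0.004
grasp_force: 0.0
```

```bash
python3 - <<'E'
from h import *
import cv2
s=observe();print(s["eef_pos"],s["ft_force"],s["tau"])
im=read_camera("scene");c=get_calibration("scene");E=np.array(c["extrinsics"]);K=c["intrinsics"]
im=cv2.convertScaleAbs(cv2.resize(im[190:280,330:430],(800,720),interpolation=cv2.INTER_CUBIC),alpha=1.8)
for dz in(0,.012,.024):
    q=E[:3,:3]@(np.array(s["eef_pos"])+[0,0,dz])+E[:3,3];u=(K@q)[:2]/q[2];u=((u-[330,190]+.5)*8).astype(int);print(u)
    cv2.circle(im,tuple(map(int,u)),4,(0,0,255),-1)
cv2.imwrite("pics/c2.png",im[:600])
E
```

```text
[ 0.58048699 -0.03201928  0.08521845] [-0.12136143  0.15448214 -0.40206989] [-5.66876886e-03 -4.97078526e+01 -5.33048362e+00 -2.02375978e+01
  1.18523874e-02 -5.39508008e-03 -2.25785770e-03]
[327 355]
[331 321]
[336 286]
```

View pics/c2.png

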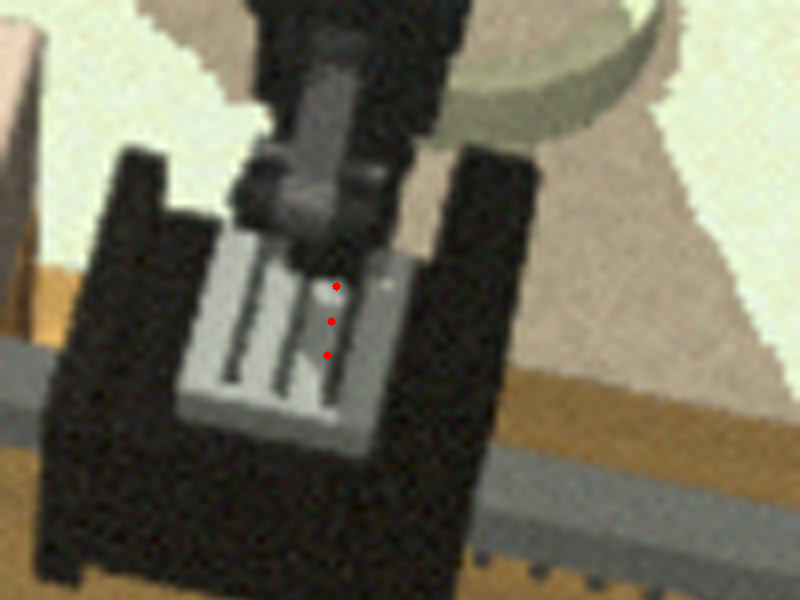

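In this picture the real fingertips, near (330,278), are still about 10 mm or more above the plate. The TCP reading is therefore lower than the tips really are. The sideways position is good. I'll keep going down and stop on force.

send_rows --rows "0 0 0 0 0 0.002 0;0 0 0 0 0 0.004 0;0 0 0 0 0 0.004 0"

```text
clock: 5.18
eef_pos: [0.5804, -0.032, 0.0811]
eef_rot: [[0.494, 0.87, -0.0], [0.87, -0.494, -0.0], [-0.0, -0.0, -1.0]]
ft_force: [1.5, 0.6, -0.7]
gripper_width: -0.002
grasp_force: 0.0
```

send_rows --rows "0 0 0 0 0 0.002 0;0 0 0 0 0 0.003 0;0 0 0 0 0 0.003 0"

```text
clock: 5.55
eef_pos: [0.5805, -0.032, 0.0783]
eef_rot: [[0.493, 0.87, -0.0], [0.87, -0.493, 0.0], [-0.0, -0.0, -1.0]]
ft_force: [0.2, 0.5, 0.1]
gripper_width: -0.0
grasp_force: 0.0
```

send_rows --rows "0 0 0 0 0 0.001 0;0 0 0 0 0 0.002 0;0 0 0 0 0 0.002 0"

```text
clock: 5.92
eef_pos: [0.5805, -0.032, 0.0762]
eef_rot: [[0.494, 0.87, -0.0], [0.87, -0.494, -0.0], [-0.0, -0.0, -1.0]]
ft_force: [-0.3, -0.0, 0.3]
gripper_width: -0.001
grasp_force: 0.0
```

send_rows --rows "0 0 0 0 0 0.001 0;0 0 0 0 0 0.002 0;0 0 0 0 0 0.002 0"

```text
clock: 6.3
eef_pos: [0.5805, -0.032, 0.0742]
eef_rot: [[0.494, 0.87, -0.0], [0.87, -0.494, -0.0], [-0.0, -0.0, -1.0]]
ft_force: [-0.6, 0.0, -0.1]
gripper_width: 0.0
grasp_force: 0.0
```

send_rows --rows "0 0 0 0 0 0.001 0;0 0 0 0 0 0.002 0;0 0 0 0 0 0.002 0"

```text
clock: 6.68
eef_pos: [0.5805, -0.032, 0.0722]
eef_rot: [[0.493, 0.87, -0.0], [0.87, -0.493, -0.0], [-0.0, -0.0, -1.0]]
ft_force: [-0.4, 0.3, -0.3]
gripper_width: -0.003
grasp_force: 0.0
```

```bash
python3 - <<'E'
from h import *
import cv2
b=cv2.convertScaleAbs(cv2.resize(read_camera("scene")[190:280,330:420],(540,540),interpolation=cv2.INTER_CUBIC),alpha=1.8)
cv2.imwrite("pics/c3.png",b);s=observe();print(s["eef_pos"],s["ft_force"],s["clock"])
E
```

```text
[ 0.58055704 -0.03202281  0.07229066] [-0.49746106 -0.51018307 -1.07700785] 6.725
```

View pics/c3.png

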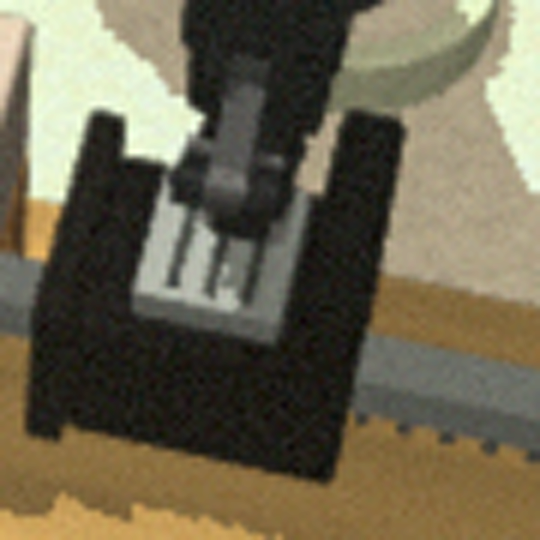

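The tips, near (230,235), are closer but still not touching, and the plate hasn't sunk. The wrist view agrees with the finger length, so the height reading must be off. I'll keep going down until there is force.

send_rows --rows "0 0 0 0 0 0.001 0;0 0 0 0 0 0.002 0;0 0 0 0 0 0.002 0"

```text
clock: 7.1
eef_pos: [0.5805, -0.032, 0.0702]
eef_rot: [[0.494, 0.87, -0.0], [0.87, -0.494, -0.0], [-0.0, -0.0, -1.0]]
ft_force: [-0.2, -0.7, -0.3]
gripper_width: -0.003
grasp_force: 0.0
```

send_rows --rows "0 0 0 0 0 0.001 0;0 0 0 0 0 0.002 0;0 0 0 0 0 0.002 0"

```text
clock: 7.48
eef_pos: [0.5805, -0.032, 0.0682]
eef_rot: [[0.494, 0.87, -0.0], [0.87, -0.494, 0.0], [-0.0, -0.0, -1.0]]
ft_force: [-0.6, 0.1, -0.1]
gripper_width: 0.0
grasp_force: 0.0
```

send_rows --rows "0 0 0 0 0 0.001 0;0 0 0 0 0 0.002 0;0 0 0 0 0 0.002 0"

```text
clock: 7.85
eef_pos: [0.5805, -0.032, 0.0662]
eef_rot: [[0.494, 0.87, -0.0], [0.87, -0.494, 0.0], [-0.0, -0.0, -1.0]]
ft_force: [-0.8, -0.1, -0.1]
gripper_width: 0.003
grasp_force: 0.0
```

send_rows --rows "0 0 0 0 0 0.001 0;0 0 0 0 0 0.002 0;0 0 0 0 0 0.002 0"

```text
clock: 8.22
eef_pos: [0.5804, -0.032, 0.0642]
eef_rot: [[0.494, 0.87, -0.0], [0.87, -0.494, -0.0], [-0.0, -0.0, -1.0]]
ft_force: [-0.9, 0.7, 0.2]
gripper_width: -0.003
grasp_force: 0.0
```

send_rows --rows "0 0 0 0 0 0.001 0;0 0 0 0 0 0.002 0;0 0 0 0 0 0.002 0"

```text
clock: 8.6
eef_pos: [0.5805, -0.032, 0.0622]
eef_rot: [[0.494, 0.87, -0.0], [0.87, -0.494, -0.0], [-0.0, -0.0, -1.0]]
ft_force: [0.8, -0.5, -0.0]
gripper_width: 0.0
grasp_force: 0.0
```

```bash
python3 - <<'E'
from h import *
import cv2
w=cv2.convertScaleAbs(read_camera("wrist"),alpha=1.6)[130:430,200:440]
b=cv2.convertScaleAbs(cv2.resize(read_camera("scene")[190:280,330:420],(600,600),interpolation=cv2.INTER_CUBIC),alpha=1.8)
t=cv2.resize(w,(200,250))
im=np.zeros((600,800,3),np.uint8);im[:,:600]=b;im[:250,600:]=t
cv2.imwrite("pics/c4.png",im);s=observe();print(s["eef_pos"],s["ft_force"],s["clock"],s["tau"])
E
```

```text
[ 0.58054684 -0.03202078  0.06231215] [-0.35534106  0.93803695  0.23958503] 8.7 [ 1.99528149e-03 -5.06184912e+01 -5.41489631e+00 -1.93168062e+01
  9.29510541e-03  2.40186993e-03 -2.22618914e-04]
```

View pics/c4.png

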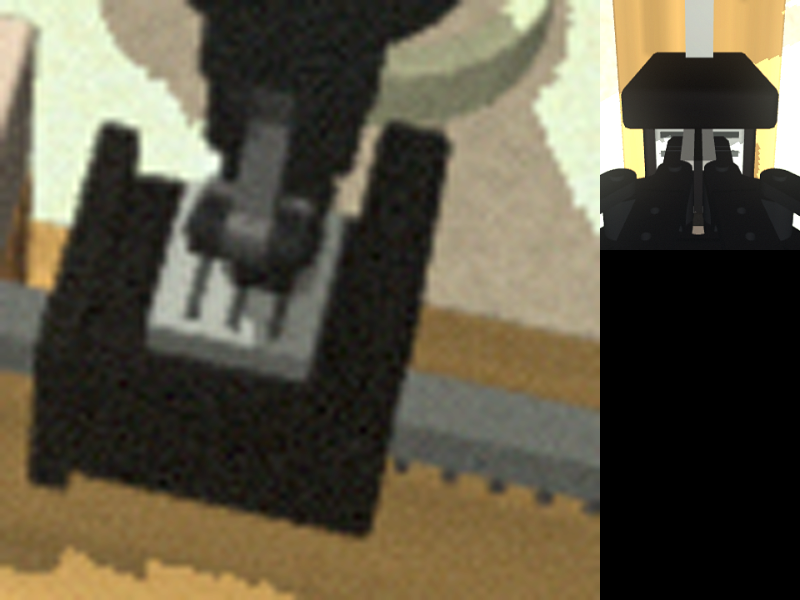

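The height evidence is mixed, so I'll use the last view carefully: before and now side by side, brightened, with the projected TCP marked.

```bash
python3 - <<'E'
from h import *
import cv2
s=observe();c=get_calibration("scene");E=np.array(c["extrinsics"]);K=c["intrinsics"]
f=np.mean([read_camera("scene") for _ in range(4)],0).astype(np.uint8)
cv2.imwrite("pics/raw_now.png",f)
g=lambda a:(255*(np.clip(a/150.,0,1))**.5).astype(np.uint8)
def crop(a):return cv2.resize(g(a[200:260,335:395]),(398,398),interpolation=cv2.INTER_CUBIC)
k=398/60
A=crop(cv2.imread("pics/scene1.png"));B=crop(f)
for dz in(0,.03,.06):
    q=E[:3,:3]@(np.array(s["eef_pos"])+[0,0,dz])+E[:3,3];u=((K@q)[:2]/q[2]-[335,200]+.5)*k
    cv2.circle(B,tuple(int(v) for v in u),3,(0,0,255),-1);print(u)
w=g(read_camera("wrist")[130:330,220:420]*.7);w=cv2.resize(w,(200,200))
im=np.zeros((600,800,3),np.uint8);im[:398,:398]=A;im[:398,402:]=B;im[400:,:200]=w
cv2.imwrite("pics/c5.png",im)
E
```

```text
[231.32982674 281.26664377]
[240.49920192 212.03562814]
[250.13584103 139.27665601]
```

View pics/c5.png

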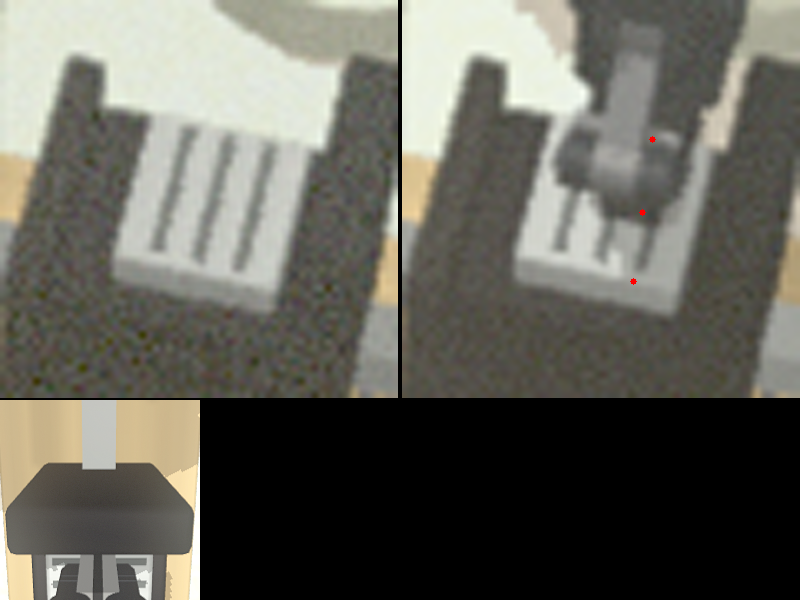

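The plate sits exactly as before, so there has been no contact yet. I'll keep going down in 1–2 mm steps, which is safe while the force reads zero.

send_rows --rows "0 0 0 0 0 0.001 0;0 0 0 0 0 0.0015 0;0 0 0 0 0 0.0015 0"

```text
clock: 9.32
eef_pos: [0.5807, -0.032, 0.0611]
eef_rot: [[0.494, 0.87, 0.0], [0.87, -0.494, -0.0], [0.0, 0.0, -1.0]]
ft_force: [-1.1, 0.6, 4.2]
gripper_width: 0.004
grasp_force: 1.9
```

send_rows --rows "0 0 0 0 0 0.001 0;0 0 0 0 0 0.0015 0;0 0 0 0 0 0.0015 0"

```text
clock: 9.7
eef_pos: [0.5807, -0.032, 0.0594]
eef_rot: [[0.494, 0.87, 0.0], [0.87, -0.494, 0.0], [0.0, 0.0, -1.0]]
ft_force: [-0.6, 0.2, 4.4]
gripper_width: -0.001
grasp_force: 2.2
```

```bash
python3 - <<'E'
import cv2
a=cv2.imread("pics/w1.png",0)
for r in range(262,316,3):print(r,a[r,296:346:4])
E
```

```text
262 [252 252 252 252 107 106 109 106 108 108 125 252 252]
265 [252 252 252 177 107 106 108 105 107 107 107 111 252]
268 [252 252 252 110 106 106 107 107 106 106 107 109 253]
271 [252 252 105 110 106 105 105 106 107 106 107 108 123]
274 [246 246 101 111 106 104 107 106 104 106 106 107 108]
277 [129 129 105 110 107 102 105 104 104 106 104 105 105]
280 [160 164 106 112 107 106 110 104 106 105 104 105 105]
283 [187 198  89  87  87  44  42  87  88  87 104 103 100]
286 [252 129  87  88  89  42  40  86  86  86 104 103 116]
289 [252  87  87  87  87  39  38  86  86  86 104 101 253]
292 [253  79  87  86  87  40  38  85  86  85 101 145 253]
295 [39 87 86 86 86 39 39 86 86 85 55 39 38]
298 [42 86 86 86 85 38 37 85 85 85 85 39 40]
301 [41 86 85 85 83 38 36 85 83 85 84 38 40]
304 [38 85 84 84 85 37 33 85 84 84 83 38 37]
307 [38 86 85 82 82 33 32 81 82 81 85 36 37]
310 [45 84 82 83 82 34 32 83 83 82 84 43 44]
313 [38 84 83 82 81 32 32 81 82 80 82 33 33]
```

Contact. The force is 4.2–4.4 N and rises at the plate spring's rate. I'll press on to about 7.5 mm.

send_rows --rows "0 0 0 0 0 0.001 0;0 0 0 0 0 0.002 0;0 0 0 0 0 0.002 0"

```text
clock: 10.07
eef_pos: [0.5807, -0.032, 0.0574]
eef_rot: [[0.493, 0.87, 0.0], [0.87, -0.493, -0.0], [0.0, 0.0, -1.0]]
ft_force: [-0.3, -0.3, 5.0]
gripper_width: -0.002
grasp_force: 2.6
```

send_rows --rows "0 0 0 0 0 0.001 0;0 0 0 0 0 0.002 0;0 0 0 0 0 0.002 0"

```text
clock: 10.45
eef_pos: [0.5809, -0.0319, 0.0564]
eef_rot: [[0.494, 0.87, 0.001], [0.87, -0.494, -0.0], [-0.0, 0.001, -1.0]]
ft_force: [-3.5, -0.1, 13.0]
gripper_width: 0.003
grasp_force: 6.2
```

send_rows --rows "0 0 0 0 0 0.001 0;0 0 0 0 0 0.0015 0;0 0 0 0 0 0.0015 0"

```text
clock: 10.82
eef_pos: [0.5812, -0.0317, 0.0563]
eef_rot: [[0.493, 0.87, 0.001], [0.87, -0.493, -0.001], [-0.0, 0.002, -1.0]]
ft_force: [-6.2, 0.4, 20.8]
gripper_width: -0.003
grasp_force: 10.7
```

The hard stop is reached, with about 20 N carried by the fingers: the plate started some 4 mm down, on a tooth tip. I'll ease off a little and push along the bar.

send_rows --rows "0 0 0 0.003 0 -0.0008 0;0 0 0 0.006 0 -0.0008 0;0 0 0 0.01 0 -0.0008 0;0 0 0 0.014 0 -0.0008 0;0 0 0 0.018 0 -0.0008 0;0 0 0 0.022 0 -0.0008 0;0 0 0 0.026 0 -0.0008 0;0 0 0 0.03 0 -0.0008 0"

```text
clock: 11.82
eef_pos: [0.5956, -0.0061, 0.0564]
eef_rot: [[0.494, 0.87, 0.0], [0.87, -0.494, -0.001], [-0.001, 0.001, -1.0]]
ft_force: [-6.2, -0.7, 16.8]
gripper_width: -0.0
grasp_force: 8.4
```

It moved 29 mm with -3.7 N along the bar, which is the jaw's sliding friction. I'll continue.

send_rows --rows "0 0 0 0.006 0 0 0;0 0 0 0.012 0 0 0;0 0 0 0.018 0 0 0;0 0 0 0.024 0 0 0;0 0 0 0.03 0 0 0;0 0 0 0.036 0 0 0;0 0 0 0.042 0 0 0;0 0 0 0.048 0 0 0;0 0 0 0.052 0 0 0"

```text
clock: 12.95
eef_pos: [0.6214, 0.0395, 0.0564]
eef_rot: [[0.493, 0.87, 0.001], [0.87, -0.493, -0.001], [-0.0, 0.001, -1.0]]
ft_force: [-5.6, -1.4, 16.4]
gripper_width: -0.002
grasp_force: 7.9
```

send_rows --rows "0 0 0 0.003 0 0 0;0 0 0 0.006 0 0 0;0 0 0 0.009 0 0 0;0 0 0 0.012 0 0 0;0 0 0 0.012 0 0 0"

```text
clock: 13.58
eef_pos: [0.6275, 0.0503, 0.0564]
eef_rot: [[0.493, 0.87, 0.001], [0.87, -0.493, -0.0], [0.001, 0.001, -1.0]]
ft_force: [-3.6, -0.8, 15.3]
gripper_width: 0.001
grasp_force: 7.4
```

send_rows --rows "0 0 0 0.002 0 0 0;0 0 0 0.004 0 0 0;0 0 0 0.004 0 0 0"

```text
clock: 13.95
eef_pos: [0.6294, 0.0536, 0.0564]
eef_rot: [[0.493, 0.87, 0.001], [0.87, -0.493, -0.0], [0.0, 0.001, -1.0]]
ft_force: [-4.7, 0.3, 13.9]
gripper_width: -0.003
grasp_force: 7.5
```

send_rows --rows "0 0 0 0.002 0 0 0;0 0 0 0.004 0 0 0;0 0 0 0.004 0 0 0"

```text
clock: 14.32
eef_pos: [0.6306, 0.0558, 0.0563]
eef_rot: [[0.494, 0.869, -0.001], [0.869, -0.494, -0.002], [-0.002, 0.0, -1.0]]
ft_force: [-6.5, -2.7, 17.0]
gripper_width: 0.004
grasp_force: 8.4
```

send_rows --rows "0 0 0 0.002 0 0 0;0 0 0 0.004 0 0 0;0 0 0 0.004 0 0 0"

```text
clock: 14.7
eef_pos: [0.6307, 0.0559, 0.0562]
eef_rot: [[0.495, 0.869, -0.005], [0.869, -0.495, -0.006], [-0.008, -0.001, -1.0]]
ft_force: [-12.3, -7.8, 22.6]
gripper_width: 0.002
grasp_force: 10.9
```

```bash
python3 - <<'E'
from h import *
import cv2
s=observe();print(s["eef_pos"],s["ft_force"])
a=cv2.cvtColor(read_camera("scene"),cv2.COLOR_BGR2GRAY);cv2.imwrite("pics/raw2.png",a)
# samples along the bar's centre line (top of bar ~ z .045) in clamp x
c=get_calibration("scene");E=np.array(c["extrinsics"]);K=c["intrinsics"]
an=np.radians(60.46);ux=np.array([np.cos(an),np.sin(an)]);uy=np.array([-ux[1],ux[0]])
b=cv2.cvtColor(cv2.imread("pics/scene1.png"),cv2.COLOR_BGR2GRAY)
for yy,z in((-.035,.012),(0,.045),(-.03,.06)):
  for x in np.arange(.02,.15,.006):
    P=np.r_[np.array([.5747,-.043])+x*ux+yy*uy,z];q=E[:3,:3]@P+E[:3,3];u=(K@q)[:2]/q[2];i,j=int(round(u[1])),int(round(u[0]))
    print((int(x*1000),int(b[i,j]),int(a[i,j])),end=" ")
  print()
E
```

```text
[0.63071787 0.05592504 0.05616648] [-12.32660283  -7.8347409   22.58706299]
(20, 60, 96) (26, 53, 98) (32, 54, 98) (38, 57, 96) (44, 56, 97) (50, 59, 97) (56, 55, 97) (62, 53, 100) (68, 55, 94) (74, 52, 61) (80, 84, 62) (86, 84, 59) (92, 81, 62) (98, 82, 60) (104, 83, 63) (110, 86, 90) (116, 83, 92) (122, 83, 64) (128, 84, 59) (134, 84, 66) (140, 84, 61) (146, 89, 62) 
(20, 18, 86) (26, 17, 85) (32, 14, 101) (38, 21, 100) (44, 14, 87) (50, 52, 91) (56, 50, 70) (62, 55, 74) (68, 88, 22) (74, 76, 19) (80, 77, 18) (86, 61, 15) (92, 88, 22) (98, 87, 20) (104, 79, 18) (110, 75, 20) (116, 68, 17) (122, 88, 17) (128, 88, 12) (134, 87, 16) (140, 73, 15) (146, 68, 15) 
(20, 19, 66) (26, 16, 63) (32, 19, 61) (38, 16, 60) (44, 16, 61) (50, 51, 58) (56, 55, 59) (62, 52, 30) (68, 54, 20) (74, 50, 14) (80, 50, 17) (86, 57, 16) (92, 54, 11) (98, 54, 16) (104, 56, 16) (110, 55, 17) (116, 52, 5) (122, 55, 16) (128, 57, 14) (134, 56, 18) (140, 55, 13) (146, 30, 17)
```

The jaw has stopped hard. Dark pixels span 0.065–0.142 along the bar, which is the jaw head against the end stop. Next I'll unload sideways while staying just in contact, then rise.

send_rows --rows "0 0 0 -0.003 0 0 0;0 0 0 -0.0045 0 -0.003 0;0 0 0 -0.0045 0 -0.008 0;0 0 0 -0.005 0 -0.014 0;0 0 0 -0.007 0 -0.02 0;0 0 0 -0.01 0 -0.03 0;0 0 0 -0.01 0 -0.05 0;0 0 0 -0.01 0 -0.08 0;0 0 0 -0.01 0 -0.11 0;0 0 0 -0.01 0 -0.11 0"

```text
clock: 16.0
eef_pos: [0.6301, 0.052, 0.1688]
eef_rot: [[0.493, 0.87, 0.007], [0.87, -0.494, 0.001], [0.004, 0.005, -1.0]]
ft_force: [0.1, 0.7, -0.6]
gripper_width: 0.001
grasp_force: 0.0
```

```bash
python3 - <<'E'
from h import *
import cv2
s=observe();print(s["clock"],s["eef_pos"],s["ft_force"],s["grasp_force"])
a=cv2.cvtColor(read_camera("scene"),cv2.COLOR_BGR2GRAY);r=cv2.imread("pics/raw2.png",0);b=cv2.cvtColor(cv2.imread("pics/scene1.png"),cv2.COLOR_BGR2GRAY)
c=get_calibration("scene");E=np.array(c["extrinsics"]);K=c["intrinsics"]
an=np.radians(60.46);ux=np.array([np.cos(an),np.sin(an)]);uy=np.array([-ux[1],ux[0]])
for im in(r,a):
  for yy,z in((0,.045),(-.03,.06)):
    v=[]
    for x in np.arange(.04,.15,.003):
      P=np.r_[np.array([.5747,-.043])+x*ux+yy*uy,z];q=E[:3,:3]@P+E[:3,3];u=(K@q)[:2]/q[2];v.append(int(im[int(round(u[1])),int(round(u[0]))]))
    print(v)
# mould: best shift of its patch, before vs now
B=cv2.GaussianBlur(b,(3,3),0);A=cv2.GaussianBlur(a,(3,3),0)
t=B[182:265,262:330];m=cv2.matchTemplate(A[170:280,250:345],t,cv2.TM_CCOEFF_NORMED);print(cv2.minMaxLoc(m),"expect (12,12)")
E
```

```text
16.0 [0.63010733 0.05203908 0.16876641] [ 0.0964378   0.65627327 -0.63798888] 0.0
[97, 87, 98, 81, 100, 100, 87, 98, 20, 22, 18, 19, 19, 23, 17, 22, 16, 18, 14, 17, 17, 18, 19, 20, 13, 21, 16, 17, 16, 12, 15, 14, 14, 15, 16, 13, 16]
[66, 60, 60, 58, 57, 60, 61, 61, 15, 20, 16, 18, 13, 18, 15, 14, 25, 11, 14, 21, 17, 18, 14, 17, 15, 5, 13, 16, 16, 11, 13, 19, 13, 13, 15, 17, 20]
[100, 86, 93, 74, 97, 97, 87, 91, 25, 19, 21, 16, 22, 18, 18, 9, 12, 19, 19, 16, 21, 20, 20, 13, 19, 16, 19, 16, 18, 17, 18, 19, 15, 12, 14, 12, 14]
[57, 57, 62, 61, 61, 58, 63, 60, 15, 21, 17, 15, 15, 18, 17, 19, 17, 13, 13, 21, 14, 13, 13, 18, 15, 15, 17, 18, 19, 13, 11, 12, 12, 10, 13, 14, 17]
(0.17335575819015503, 0.9995656609535217, (0, 27), (12, 12)) expect (12,12)
```

The jaw stayed at the stop, the mould hasn't moved and the hand is clear.

send_rows --rows "0 0 0 0 0 -0.02 0;0 0 0 0 0 -0.03 0;0 0 0 0 0 -0.03 0;0 0 0 0 0 -0.03 0"

```text
clock: 16.55
eef_pos: [0.6276, 0.0514, 0.1942]
eef_rot: [[0.494, 0.87, -0.001], [0.87, -0.494, -0.0], [-0.001, -0.001, -1.0]]
ft_force: [0.2, -0.3, 0.3]
gripper_width: -0.0
grasp_force: 0.0
```

```bash
python3 -c "
from station import *
print(hand_in())"
```

```text
the job is handed in; nothing more can be done
None
```

The job is handed in at about 16.5 s: I held the release plate down, pushed the jaw back to its end stop and lifted clear; the last pictures showed the jaw still there and the mould unmoved, but I didn't check in a picture that the plate sprang back up, and no verdict came back.

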